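# Unplug the timing tester and snap its socket cap on

## Task

Pull the blue plug straight up out of the socket on the watch timing tester and stand it upright in the empty wooden rest. Then take the red sealing cap from the other rest and press it down onto the same socket until it snaps in and sits fully home, and finish with the gripper still pressing the cap down firmly: do not let go of the push. Leave the loupe, the gold watch head and the yellow pot where they are.

Things in the scene. Friction and masses are not known exactly. Their poses are not given: they have to be found in the camera images.
- tester: Watch timing tester, fixed to the bench: grey case 104 x 134 mm (x, y), 26 mm high, display and buttons at its front (-x) edge. An aluminium socket turret, 40 mm across, with a small dark spring housing on its +y and -y side, rises from it to 50 mm. Origin at the centre of the underside; z up. Turned by up to 0.5 rad about z.
- socket (a point): Centre of the socket's mouth, level with the top of its black rubber gasket, 50 mm above the bench; z up. Bore 24 mm across, 24 mm deep (27 mm across in the gasket). Two sprung steel balls stand into the bore from the +y and -y side, 5 mm below the mouth; they yield sideways and catch the groove of a stem.
- gasket: Black rubber ring on the turret, 37 mm across, 2 mm thick, origin under its centre. The cap's flange lands on it. Pressing the cap in: the stem meets the balls with the flange 11 mm above the gasket; the push rises to 5 to 10 N at about 9 mm, drops suddenly at about 7 mm, the balls draw the cap home, and the flange meets the stiff gasket.
- plug: Blue plug (no cable), at the start home in the socket, upright. Origin at the centre of the flange's underside, z up. Above it: steel flange 36 mm across, 4 mm thick; round ribbed head 26 mm across from 4 to 28 mm. Below: brass snap stem 17 mm long, up to 20 mm across. 40 to 85 g. Pull straight up with 6 to 12 N; the pull fades after 6 mm, the stem is clear after 20 mm.
- cap: Red sealing cap, at the start upright in rest_a. Origin at the centre of the flange's underside, z up. Flange 39 mm across, 4 mm thick; round ribbed head 26 mm across from 4 to 28 mm, flat top; below, the same 17 mm snap stem in grey. 35 to 70 g. Any yaw fits. Upright and home when its origin is level with point socket.
- rest_a: Wooden rest fixed to the bench in which the cap stands at the start: cup 39 mm across on a dark 48 mm foot, rim 22 mm above the bench, bore 28 mm across, 19 mm deep. Origin at its centre on the bench. A stem fits loosely and the flange rests on the rim, so the part's origin is then 22 mm up. rest_a may be the left or the right one.
- rest_b: The other wooden rest, exactly like rest_a but empty: the plug goes here. Origin at its centre on the bench; rim 22 mm up. Keep the arm clear of the two upright posts, about 40 mm thick, at the front corners of the stall (world x 0.39, y 0.55 and x 0.39, y -0.29).
- the_loupe: Bystander: black loupe, 33 mm across, 28 mm high. Origin at the centre of its underside.
- gold_watch: Bystander: gold watch head without strap, 40 x 33 x 11 mm. Origin at the centre of its underside.
- yellow_pot: Bystander: yellow round pot with a lid, 43 mm across, 18 mm high, on the bench between the rests. Origin at the centre of its underside.
Things that resemble listed ones, but are neither listed nor needed, are in the scene too. Leave any pink look-alike of the plug alone.

How it is judged:
By the outcome, as a careful person would: the job done as asked, in the order asked, and still so for the second after the job is handed in, while the arm keeps its last pose, push and grip.
It also fails if it takes over 48 s, if anything falls off the work surface, if the arm or the gripper's body presses on something with over 40 N, if the wrist force passes 120 N, or if a joint passes its speed limit or range.

## Robot

A 6-joint arm with a two-finger parallel gripper is mounted at the origin on a cart in front of the work surface, level with it; the furniture and walls round the work are solid. World frame = base frame: x ahead of the robot, y to its left, z up, the work surface at z = 0. Lengths are in mm, angles in degrees, forces in N, time in s.
With the tool pointing down it reaches from about 350 to 850 mm from the base axis. Payload 8.1 kg.
Tool frame: the origin (TCP) lies midway between the tips of the shut fingers; the grasp point (between the pads) lies 19 mm behind it; z points along the fingers, y is the line along which they close (so a half turn about z gives the same grasp; the last joint's range is limited). The gripper opens to 85 mm and grips with 20 to 120 N. Pads are 22 mm wide; open, the fingers measure 114 mm over their backs; the gripper's body (76 mm by 85 mm) begins 54 mm behind the grasp point. The pads swing forward as they close: fully open they stand 13 mm farther back than shut.
Start: joints at [60.481, 7.471, 85.268, -0, 87.261, -4.893], TCP at [249.993, 545.444, 231.292] pointing down, gripper open.
Joint ranges: [-169.43, 169.43], [-51.17, 129.36], [1.28, 143.12], [-76.62, 256.62], [0, 156.53], [-152.29, 152.29]. Speed limits (degrees/s): [136.94, 136.94, 159.86, 180, 180, 180].

## Interface

Orientations are given as [roll, pitch, yaw] about the fixed x, y, z axes, in that order (R = Rz(yaw) Ry(pitch) Rx(roll)).
In Python, from bench import r gives the robot as it stands.
- The arm moves only by the tool step_arm, never from a script. Its arguments are lists of equal length, an entry for each row: "delta_pos": the shift along the world's x, y, z in units of 200 mm (1.0 is 200 mm), a list of three; "spin": the turn about the world's z in units of 180 degrees (1.0 is 180 degrees). In form: {"delta_pos": [[dx, dy, dz], ...], "spin": [spin, ...]}. A call has 1 to 8 rows; each row shifts and turns the commanded pose from where the row before left it; what a row does not reach is not made up. A row lasts 1/8 s, in which the tool goes at most 62.5 mm and 10.7 degrees, less where a joint would pass 70% of its speed; a pose out of reach is approached as far as the arm can. A call with a number of a shift or a turn outside -1 to 1 is refused whole. A call with a gripper value outside its range is refused whole. "gripper" is the opening, from -1 (shut) to 1 (fully open), set as the call begins (left out, the last holds). The fingers move at their own pace and stop on an object; "squeeze" is the grip in N (left out, the last holds). Time passes only in rows, so rows that do not move let the fingers close. It gives the time, the measured TCP pose, the force, the opening and the grip force at its end, in the units of the state.
- r.sense(): the state, without advancing time (a new reading comes with each control period).
- r.snapshot(name): name is "scene" or "top" or "wrist"; returns a dict with "pixels" (400x640x3 uint8, blue, green, red), "fx", "fy", "cx", "cy" (pixels), "camera_from_world" (4x4, takes a point from world to camera coordinates). Camera axes: x right, y up, looking along -z (the intrinsics and any distortion apply to the point x, -y, -z); pixel columns grow to the right and rows downward; lengths in mm; the calibration is good to about 2 mm. A picture is of the moment at which its call begins. There is no depth.
- r.hand_in(): hands the job in; it is judged then, once.
The state is a dict: "time": time; "joint_pos": joint angles; "qd": joint speeds; "joint_efforts": joint torques, N m; "tool_pos": TCP position; "tcp_rot": TCP orientation; "ft_force": force on the tool from outside, world axes, zero at the start; "wrist_torque": the same for the moment, N m; "finger_gap": finger opening in mm; "grip_force": force on a finger pad.
Only numpy, scipy, OpenCV 4.12 (cv2) and the standard library are available. Lean on these libraries where they do the work, as an engineer would, in place of code of your own. Each camera call takes 0.05 s, during which the arm holds its last target. There are 200 camera calls.

## Working session

There is one attempt and no reset: what is moved stays moved. The work goes in short steps, Python scripts to look and compute and a tool call to move; the robot and the scene stay as the last step left them, time stands still between calls to the robot, and variables do not carry over. Pictures are saved under pics/ and viewed, at most 10 in all, crops included, and the job is handed in when it is done.

Besides the shell and the picture viewer there is one more tool, called by a JSON object that holds its "op" and its "data", one argument or row to a line. step_arm: Moves the arm, as the interface text tells. Shifts and turns lie within -1 to 1; 1 stands for 200 mm of shift or 180 degrees of turn. Its arguments: {"type":"object","properties":{"delta_pos":{"type":"array","items":{"type":"array","items":{"type":"number","minimum":-1,"maximum":1}}},"spin":{"type":"array","items":{"type":"number","minimum":-1,"maximum":1}},"gripper":{"type":"number"},"squeeze":{"type":"number"}},"required":["delta_pos","spin"]}

```bash
mkdir -p pics; ls
cat > h.py <<'E'
import numpy as np, cv2
from bench import r
def snap(n,f=None):
    s=r.snapshot(n); s['pixels']=np.array(s['pixels'],dtype=np.uint8)
    if f: cv2.imwrite('pics/'+f,s['pixels'])
    return s
def ray(s,u,v):
    M=np.array(s['camera_from_world'],float); R=M[:3,:3]; t=M[:3,3]
    d=R.T@np.array([(u-s['cx'])/s['fx'],-(v-s['cy'])/s['fy'],-1.]); return -R.T@t,d
def onz(s,u,v,z):
    c,d=ray(s,u,v); return c+d*(z-c[2])/d[2]
def proj(s,p):
    M=np.array(s['camera_from_world'],float); q=M[:3,:3]@np.array(p,float)+M[:3,3]
    return s['cx']+s['fx']*q[0]/-q[2], s['cy']-s['fy']*q[1]/-q[2]
E
python3 - <<'E'
from h import *
for n in('top','scene'):
    s=snap(n,n+'1.png'); print(n,{k:s[k] for k in s if k!='pixels'}, ray(s,320,200)[0])
print(r.sense())
E
```

```text
pics
top {'fx': 422.6120040181576, 'fy': 422.6120040181576, 'cx': 315.18920836159845, 'cy': 200.5368271955111, 'camera_from_world': array([[ 3.27831470e-01, -9.44730169e-01,  3.38161348e-03,
        -8.23207299e+01],
       [ 9.20014974e-01,  3.20064426e-01,  2.26122113e-01,
        -5.37257116e+02],
       [-2.14706716e-01, -7.10188097e-02,  9.74093093e-01,
        -7.85186565e+02],
       [ 0.00000000e+00,  0.00000000e+00,  0.00000000e+00,
         1.00000000e+00]])} [352.68708851  38.42299802 886.60890169]
scene {'fx': 415.9383201326462, 'fy': 415.9383201326462, 'cx': 322.0134006966436, 'cy': 204.25598365002594, 'camera_from_world': array([[ 8.57889549e-01, -5.13745650e-01, -9.53563261e-03,
        -4.29026062e+02],
       [ 2.72865434e-01,  4.39768547e-01,  8.55656520e-01,
        -2.47903567e+02],
       [-4.35396343e-01, -7.36660731e-01,  5.17456270e-01,
        -5.55084652e+02],
       [ 0.00000000e+00,  0.00000000e+00,  0.00000000e+00,
         1.00000000e+00]])} [ 194.01946172 -520.29914729  495.26130227]
{'time': 0.1, 'joint_pos': array([ 6.04808125e+01,  7.51200608e+00,  8.53222528e+01, -6.15249547e-04,
        8.72618408e+01, -4.89343720e+00]), 'qd': array([ 0.00665564, -0.07058816, -0.23604226,  0.01565833, -0.03815433,
       -0.01441825]), 'joint_efforts': array([ 1.10853398e-03, -5.70946991e+01, -5.01944482e+01, -1.01911917e-04,
        8.06491880e-03,  7.92900687e-05]), 'tool_pos': array([249.75774721, 545.00667888, 230.34410325]), 'tcp_rot': array([-1.79904198e+02, -7.58531251e-03,  1.55374273e+02]), 'ft_force': array([ 0.55031215,  0.19745488, -1.53647075]), 'wrist_torque': array([-0.00714904, -0.0183359 , -0.00684858]), 'grip_force': 0.0, 'finger_gap': 85.7052012247447}
```

View pics/top1.png

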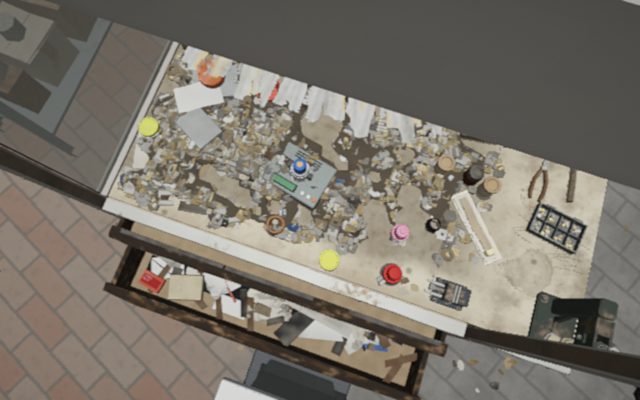

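View pics/scene1.png

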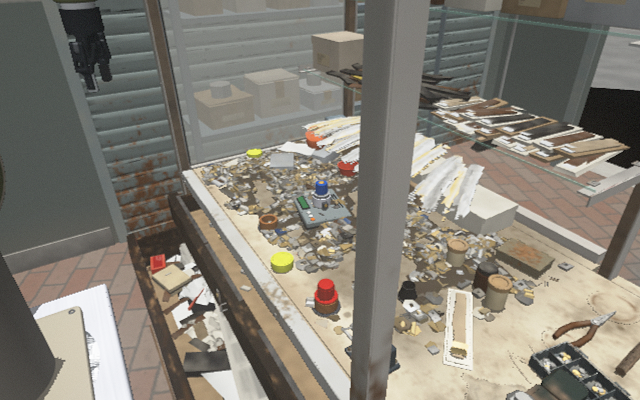

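The top view shows the blue plug at about (299,167) on the tester, the empty rest at (276,224), the yellow pot at (329,259), the red cap at (392,272) and the pink look-alike at (401,232). The scene view shows the plug at (321,187), the rest at (268,222) and the cap at (326,293).

Run:
```python
from h import *
S={n:snap(n) for n in('top','scene')}
def blob(s,lo,hi,c,rad):
    hsv=cv2.cvtColor(s['pixels'],cv2.COLOR_BGR2HSV); m=cv2.inRange(hsv,lo,hi)
    k=np.zeros_like(m); cv2.circle(k,c,rad,255,-1); m&=k
    ys,xs=np.nonzero(m); return xs.mean(),ys.mean(),len(xs),(xs.min(),xs.max(),ys.min(),ys.max())
def tri(a,b):
    (c1,d1),(c2,d2)=a,b
    A=np.stack([d1,-d2],1); t=np.linalg.lstsq(A,c2-c1,rcond=None)[0]
    p,q=c1+t[0]*d1,c2+t[1]*d2; return (p+q)/2,np.linalg.norm(p-q)
for nm,lo,hi,ct,cs,z in(('plug',(100,120,60),(125,255,255),(299,167),(321,187),68),('cap',(0,180,60),(5,255,255),(392,272),(326,293),36),('rest',(5,90,50),(16,220,200),(276,224),(268,222),16)):
    a=blob(S['top'],lo,hi,ct,16);b=blob(S['scene'],lo,hi,cs,20)
    print(nm,a,b,onz(S['top'],*a[:2],z).round(),onz(S['scene'],*b[:2],z).round(),tri(ray(S['top'],*a[:2]),ray(S['scene'],*b[:2])))
t=S['top']['pixels'];s=S['scene']['pixels']
cv2.imwrite('pics/crop1.png',np.hstack([cv2.resize(t[130:250,240:360],(400,400),interpolation=2),cv2.resize(s[160:280,245:365],(400,400),interpolation=2)]))
```

```text
plug (np.float64(299.4895833333333), np.float64(166.04166666666666), 96, (np.int64(294), np.int64(305), np.int64(158), np.int64(172))) (np.float64(321.0840336134454), np.float64(187.69747899159663), 119, (np.int64(316), np.int64(326), np.int64(181), np.int64(194))) [590. 152.  68.] [587. 147.  68.] (array([590.67223585, 152.43280555,  64.7026335 ]), np.float64(1.5844538193103967))
cap (np.float64(391.86842105263156), np.float64(274.4561403508772), 114, (np.int64(383), np.int64(400), np.int64(265), np.int64(282))) (np.float64(325.93048128342247), np.float64(289.1818181818182), 187, (np.int64(315), np.int64(336), np.int64(279), np.int64(302))) [448. -93.  36.] [451. -94.  36.] (array([449.55897002, -93.67451261,  35.72531546]), np.float64(3.7284028630541375))
rest (np.float64(275.0125786163522), np.float64(223.69182389937106), 159, (np.int64(266), np.int64(284), np.int64(215), np.int64(233))) (np.float64(268.0900900900901), np.float64(221.42342342342343), 222, (np.int64(259), np.int64(277), np.int64(214), np.int64(229))) [470. 165.  16.] [466. 162.  16.] (array([469.07817841, 165.73422089,  13.10914586]), np.float64(3.047953007294136))
```

View pics/crop1.png

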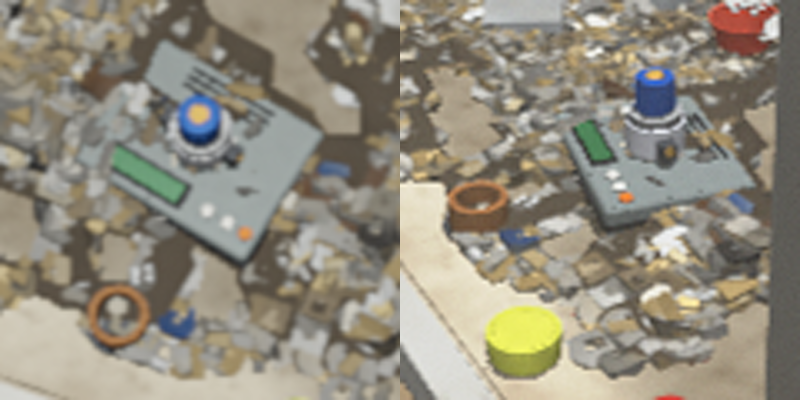

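The crop confirms the empty rest is a ring at about (119,315) in the left half, with the plug head at (200,115). Triangulation gives the plug near (590,152), the rest near (469,165) and the cap near (449,-94). I'll move in over the bench and take a closer look with the wrist camera.

{"op": "step_arm", "data": {
  "delta_pos": [
    [0.05,-0.27,0],
    [0.05,-0.27,0],
    [0.05,-0.27,0],
    [0.05,-0.27,0],
    [0.05,-0.27,0],
    [0.28,-0.18,-0.05],
    [0.28,-0.18,-0.05],
    [0.28,-0.18,-0.05]
  ],
  "spin": [0,0,0,0,0,0,0,0]
}}

```text
time: 1.2
tool_pos: [457.5, 173.8, 203.6]
tcp_rot: [179.9, 0.1, 155.4]
ft_force: [0.5, 1.1, 0.2]
finger_gap: 85.7
grip_force: 0.0
```

Run:
```python
from h import *
s=snap('wrist','w1.png'); q=r.sense(); print(q['time'],q['tool_pos'],q['tcp_rot'],q['joint_pos'],q['ft_force'])
print(ray(s,320,200)); 
for p in((590,152,78),(469,165,22)): print(proj(s,p))
```

```text
1.25 [461.59114805 169.22904603 201.23336663] [-1.79865399e+02  1.48414278e-01  1.55197058e+02] [ 14.30399449  -8.64707889 104.42225655  -0.19908266  84.1945946
 -50.87280414] [-1.22391628 -6.72187563 -0.12509561]
(array([390.35576208, 203.31996685, 346.27241561]), array([ 0.253694  , -0.12433014, -0.95934477]))
(np.float64(354.7056083382991), np.float64(306.39038110176864))
(np.float64(320.331618218825), np.float64(193.53368217229442))
```

View pics/w1.png

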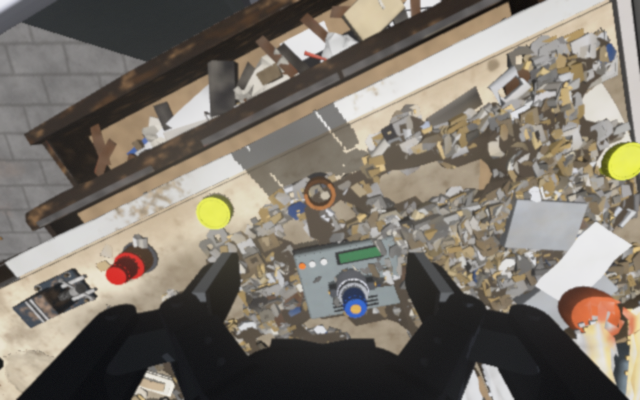

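The wrist view shows the rest ring at (320,193), the plug head at (355,305) between the fingers, and the cap at (125,267). All three match the predictions. Now I'll measure them precisely with the arm at rest.

Run:
```python
from h import *
s=snap('wrist'); s=snap('wrist'); q=r.sense(); print(q['time'],q['tool_pos'],q['ft_force'],np.abs(q['qd']).max())
hsv=cv2.cvtColor(s['pixels'],cv2.COLOR_BGR2HSV)
def comp(lo,hi,c,rad):
    m=cv2.inRange(hsv,lo,hi); k=np.zeros_like(m); cv2.circle(k,c,rad,255,-1); m&=k
    m=cv2.morphologyEx(m,cv2.MORPH_CLOSE,np.ones((3,3)))
    c=max(cv2.findContours(m,0,2)[0],key=cv2.contourArea); return c
c=comp((8,100,120),(25,255,255),(355,308),12); (u,v),R=cv2.minEnclosingCircle(c); print('dot',u,v,R,onz(s,u,v,78))
c=comp((5,80,40),(18,230,220),(320,193),22); e=cv2.fitEllipse(c); print('rest',e,onz(s,*e[0],22), onz(s,e[0][0]+e[1][0]/2,e[0][1],22)-onz(s,e[0][0]-e[1][0]/2,e[0][1],22))
c=comp((100,120,60),(125,255,255),(355,305),18); e=cv2.fitEllipse(c); print('head',e)
# tester yaw from display
c=comp((40,60,30),(85,255,200),(360,256),35); b=cv2.boxPoints(cv2.minAreaRect(c)); P=np.array([onz(s,*p,26) for p in b]); print(P.round(1))
c=comp((0,180,60),(5,255,255),(124,268),25); m=c.reshape(-1,2); print('cap',m.mean(0),m.min(0),m.max(0),onz(s,*m.mean(0),30))
x=s['pixels']; cv2.imwrite('pics/c2.png',np.hstack([cv2.resize(x[230:330,290:410],(480,400),interpolation=2),cv2.resize(x[230:310,80:144],(320,400),interpolation=2)]))
```

```text
1.35 [456.99846181 172.95323154 201.99997244] [-0.33655753  0.36981482  0.1660519 ] 3.2867747505390326
dot 358.0 308.5 4.272101879119873 [593.01226318 151.22960468  78.        ]
rest ((321.52001953125, 192.73623657226562), (31.669315338134766, 32.723106384277344), 25.533334732055664) [468.85160055 163.87350262  22.        ] [15.66543317 33.88816839  0.        ]
head ((357.6178283691406, 305.28778076171875), (22.604616165161133, 23.34303092956543), 127.53705596923828)
[[547.9 152.8  26. ]
 [558.8 203.1  26. ]
 [572.3 200.4  26. ]
 [561.4 149.6  26. ]]
cap [116.8  274.16] [108 264] [127 283] [ 454.90621296 -114.3196002    30.        ]
```

View pics/c2.png

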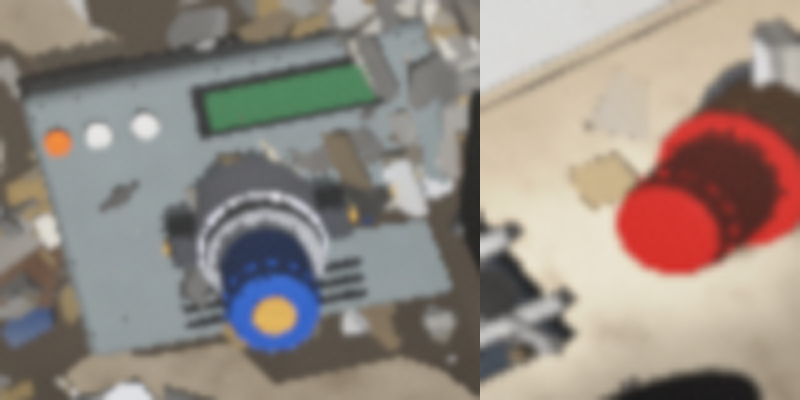

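The crop shows the tester with the plug's cream top dot at (274,314), which is pixel (358,308), and the cap's top at (670,230) with its rest behind it. The plug is at about (592,151) and the rest at (469,164). Next I'll go above the plug.

{"op": "step_arm", "data": {
  "delta_pos": [
    [0.17,-0.027,-0.1],
    [0.17,-0.027,-0.1],
    [0.17,-0.027,-0.1],
    [0.17,-0.027,-0.1],
    [0,0,0],
    [0,0,0]
  ],
  "spin": [0,0,0,0,0,0],
  "gripper": 0.3
}}

```text
time: 2.1
tool_pos: [591.2, 154.5, 123.8]
tcp_rot: [180.0, -0.0, 155.4]
ft_force: [0.6, 0.1, -0.4]
finger_gap: 55.5
grip_force: 0.0
```

Run:
```python
from h import *
s=snap('wrist','w3.png'); q=r.sense(); print(q['time'],q['tool_pos'],q['tcp_rot'],q['ft_force'],np.abs(q['qd']).max(),q['finger_gap'])
for p in((592,151.5,78),(592,151.5,50),q['tool_pos']): print(proj(s,p))
t=snap('top'); 
hsv=cv2.cvtColor(s['pixels'],cv2.COLOR_BGR2HSV); m=cv2.inRange(hsv,(100,120,60),(125,255,255))
for c in cv2.findContours(m,0,2)[0]:
    if cv2.contourArea(c)>80: print(cv2.boundingRect(c),cv2.contourArea(c))
```

```text
2.15 [591.45686445 154.49074799 124.44072833] [1.79961717e+02 2.77362234e-02 1.55429071e+02] [-0.61836727  0.16493535 -0.13534125] 0.9842564077360951 55.41297288499728
(np.float64(320.3869694573336), np.float64(226.6194369559344))
(np.float64(320.62389280073427), np.float64(213.79608568996048))
(np.float64(324.2918100657879), np.float64(254.6799441101871))
(303, 203, 36, 39) 1013.5
```

View pics/w3.png

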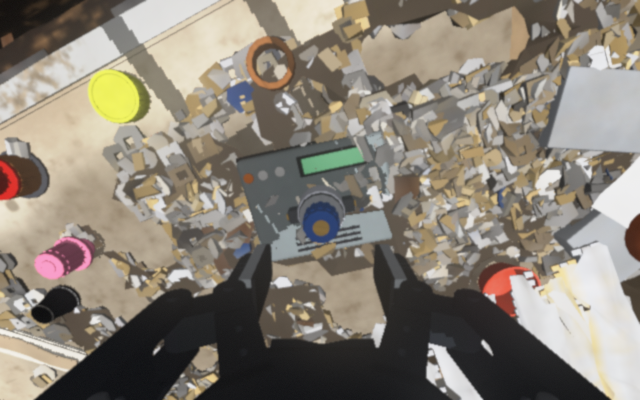

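The plug's top dot is at (320,227), within a pixel of the prediction. Now I'll descend.

{"op": "step_arm", "data": {
  "delta_pos": [
    [0.005,-0.016,-0.085],
    [0,0,-0.085],
    [0,0,-0.085],
    [0,0,-0.075],
    [0,0,0],
    [0,0,0]
  ],
  "spin": [0,0,0,0,0,0]
}}

```text
time: 2.95
tool_pos: [593.3, 150.4, 57.7]
tcp_rot: [180.0, 0.0, 155.4]
ft_force: [0.2, 0.1, 0.1]
finger_gap: 55.8
grip_force: 0.0
```

{"op": "step_arm", "data": {
  "delta_pos": [
    [0,0,0],
    [0,0,0],
    [0,0,0],
    [0,0,0],
    [0,0,0],
    [0,0,0]
  ],
  "spin": [0,0,0,0,0,0],
  "gripper": -1,
  "squeeze": 70
}}

```text
time: 3.7
tool_pos: [594.0, 150.9, 58.7]
tcp_rot: [179.9, 0.1, 155.4]
ft_force: [0.3, 2.2, 6.3]
finger_gap: 23.3
grip_force: 68.8
```

{"op": "step_arm", "data": {
  "delta_pos": [
    [0,0,0.02],
    [0,0,0.02],
    [0,0,0.02],
    [0,0,0.02],
    [0,0,0.03],
    [0,0,0.03],
    [0,0,0],
    [0,0,0]
  ],
  "spin": [0,0,0,0,0,0,0,0]
}}

```text
time: 4.7
tool_pos: [592.9, 150.3, 85.4]
tcp_rot: [-180.0, 0.0, 155.4]
ft_force: [0.5, -0.3, 0.0]
finger_gap: 23.3
grip_force: 71.6
```

{"op": "step_arm", "data": {
  "delta_pos": [
    [0,0,0.1],
    [0,0,0.1],
    [0,0,0],
    [0,0,0]
  ],
  "spin": [0,0,0,0]
}}

```text
time: 5.2
tool_pos: [593.1, 150.4, 125.8]
tcp_rot: [180.0, 0.0, 155.4]
ft_force: [-0.6, -0.7, -1.1]
finger_gap: 23.7
grip_force: 71.6
```

Run:
```python
from h import *
s=snap('wrist'); q=r.sense(); print(q['time'],q['tool_pos'],q['ft_force'],q['finger_gap'])
t=snap('scene')
a=cv2.resize(s['pixels'][150:310,220:420],(400,320)); b=cv2.resize(t['pixels'][130:258,250:410],(400,320),interpolation=2)
cv2.imwrite('pics/c4.png',np.hstack([a,b]))
# gasket
print(proj(s,(592.5,151,50)))
hsv=cv2.cvtColor(t['pixels'],cv2.COLOR_BGR2HSV); m=cv2.inRange(hsv,(100,120,60),(125,255,255)); m[:140]=0; m[230:]=0;m[:,:290]=0;m[:,360:]=0
ys,xs=np.nonzero(m); u,v=xs.mean(),ys.mean(); print(u,v,xs.min(),xs.max(),ys.min(),ys.max())
```

```text
5.25 [592.65772437 150.32730848 125.0854668 ] [-0.23761106 -0.48409178 -0.64596998] 23.69416748949858
(np.float64(323.8194025120677), np.float64(209.67034488170157))
315.3125 160.25 315 316 154 165
```

View pics/c4.png

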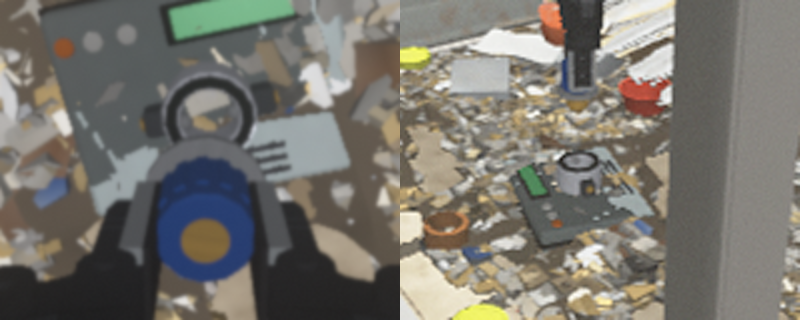

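The wrist crop shows the plug held upright between the pads, with its top dot at (205,241) and the open gasket at (210,113). The scene crop shows the socket empty. Next I'll carry the plug to the rest.

{"op": "step_arm", "data": {
  "delta_pos": [
    [-0.206,0.024,-0.04],
    [-0.206,0.024,-0.04],
    [-0.206,0.023,-0.04],
    [0,0,0],
    [0,0,0],
    [0,0,0]
  ],
  "spin": [0,0,0,0,0,0]
}}

```text
time: 6.05
tool_pos: [470.7, 164.6, 102.1]
tcp_rot: [180.0, 0.1, 155.4]
ft_force: [0.4, -0.4, 0.3]
finger_gap: 23.4
grip_force: 71.5
```

Run:
```python
from h import *
s=snap('wrist'); q=r.sense(); print(q['time'],q['tool_pos'],q['tcp_rot'],q['ft_force'],np.abs(q['qd']).max())
P=q['tool_pos']; p=proj(s,(592.5,151,50)); k=proj(s,(469,164.5,22)); print(p,k, proj(s,P-[0,0,8.7]))
x=s['pixels']
def crop(c,h,z): 
    u,v=int(c[0]),int(c[1]); print(u-h,v-h); return cv2.resize(x[max(v-h,0):v+h,u-h:u+h],(400,400),interpolation=2)
cv2.imwrite('pics/c5.png',crop((k[0],k[1]+5),50,4))
cv2.imwrite('pics/w5.png',x)
```

```text
6.1 [470.66121133 164.52804284 102.02692031] [1.79957743e+02 5.99987982e-02 1.55344584e+02] [ 0.02324747  0.16022698 -1.17124046] 0.11300012339046832
(np.float64(368.2485728145118), np.float64(348.47774470681526)) (np.float64(322.4939100243945), np.float64(207.1908035512668)) (np.float64(323.8421624972606), np.float64(246.8470445851264))
272 162
```

View pics/c5.png

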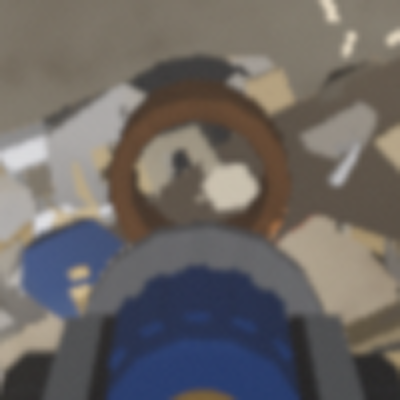

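The crop shows the rest ring centred at about (199,180), which is pixel (322,207). It is directly under the held plug and matches the estimate. I'll lower the plug.

{"op": "step_arm", "data": {
  "delta_pos": [
    [-0.008,0,-0.065],
    [0,0,-0.065],
    [0,0,-0.065],
    [0,0,-0.065],
    [0,0,-0.06],
    [0,0,-0.01],
    [0,0,0],
    [0,0,0]
  ],
  "spin": [0,0,0,0,0,0,0,0]
}}

```text
time: 7.1
tool_pos: [468.2, 164.7, 36.0]
tcp_rot: [180.0, 0.0, 155.4]
ft_force: [0.3, 0.4, -0.4]
finger_gap: 23.5
grip_force: 71.6
```

{"op": "step_arm", "data": {
  "delta_pos": [
    [0,0,-0.01],
    [0,0,-0.007],
    [0,0,-0.005],
    [0,0,0]
  ],
  "spin": [0,0,0,0]
}}

```text
time: 7.6
tool_pos: [467.7, 164.5, 30.9]
tcp_rot: [-180.0, -0.0, 155.4]
ft_force: [0.0, -1.0, -0.7]
finger_gap: 23.6
grip_force: 71.6
```

{"op": "step_arm", "data": {
  "delta_pos": [
    [0,0,-0.005],
    [0,0,-0.003],
    [0,0,0]
  ],
  "spin": [0,0,0]
}}

```text
time: 7.98
tool_pos: [467.9, 164.6, 30.6]
tcp_rot: [-180.0, 0.0, 155.4]
ft_force: [-6.3, -1.1, 12.3]
finger_gap: 23.4
grip_force: 73.0
```

It has touched the rim, so I'll release it and rise.

{"op": "step_arm", "data": {
  "delta_pos": [
    [0,0,0.005],
    [0,0,0],
    [0,0,0],
    [0,0,0],
    [0,0,0]
  ],
  "spin": [0,0,0,0,0],
  "gripper": 0.3
}}

```text
time: 8.6
tool_pos: [467.7, 164.6, 30.4]
tcp_rot: [-180.0, -0.0, 155.4]
ft_force: [-0.1, -0.1, -0.2]
finger_gap: 55.9
grip_force: 0.0
```

{"op": "step_arm", "data": {
  "delta_pos": [
    [0,0,0.1],
    [0,0,0.2],
    [0,0,0.25],
    [0,0,0],
    [0,0,0]
  ],
  "spin": [0,0,0,0,0]
}}

```text
time: 9.22
tool_pos: [467.7, 164.6, 140.3]
tcp_rot: [180.0, 0.0, 155.4]
ft_force: [-0.0, 0.1, -0.9]
finger_gap: 55.7
grip_force: 0.0
```

Run:
```python
from h import *
s=snap('wrist'); q=r.sense(); print(q['time'],q['tool_pos'],q['ft_force'],q['finger_gap'])
t=snap('scene')
k=proj(s,(469,164.5,40)); g=proj(s,(592.5,151,50)); print(k,g,proj(s,(469,164.5,50)))
hsv=cv2.cvtColor(s['pixels'],cv2.COLOR_BGR2HSV); m=cv2.inRange(hsv,(100,120,60),(125,255,255))
for c in cv2.findContours(m,0,2)[0]:
    if cv2.contourArea(c)>80: print(cv2.boundingRect(c),cv2.contourArea(c))
a=s['pixels'][140:,200:440]; b=cv2.resize(t['pixels'][160:290,230:350],(480,520),interpolation=2)
cv2.imwrite('pics/c6.png',np.hstack([cv2.resize(a,(320,347)),cv2.resize(b,(320,347))]))
cv2.imwrite('pics/w6.png',s['pixels'])
```

```text
9.275 [467.07463885 164.40824448 139.36258043] [ 0.32044312 -0.03490601  0.01870111] 55.53832313706423
(np.float64(323.91732752710726), np.float64(203.26139796602)) (np.float64(363.36450435813333), np.float64(320.49100717306237)) (np.float64(323.97775906546633), np.float64(206.6446017263263))
(309, 189, 28, 27) 528.0
```

View pics/c6.png

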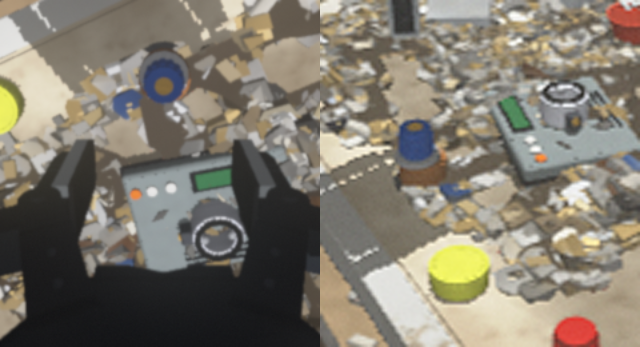

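The plug stands upright in the rest, and the gasket is visible at (217,238) in the left half, which is pixel (363,318). I'll measure the gasket and start towards the cap.

{"op": "step_arm", "data": {
  "delta_pos": [
    [-0.02,-0.28,0.03],
    [-0.02,-0.28,0.03],
    [-0.02,-0.28,0.03],
    [-0.02,-0.28,0.03],
    [0,0,0],
    [0,0,0]
  ],
  "spin": [0,0,0,0,0,0]
}}

```text
time: 10.07
tool_pos: [451.1, -59.1, 163.2]
tcp_rot: [180.0, -0.1, 155.3]
ft_force: [0.1, 0.7, -0.2]
finger_gap: 55.6
grip_force: 0.0
```

Run:
```python
from h import *
s=snap('wrist'); q=r.sense(); print(q['time'],q['tool_pos'],q['joint_pos'],q['ft_force'])
cv2.imwrite('pics/w7.png',s['pixels'])
print('pred socket',proj(s,(592.5,151,50)),'cap',proj(s,(450,-94,50)),proj(s,(450,-94,26)))
hsv=cv2.cvtColor(s['pixels'],cv2.COLOR_BGR2HSV); m=cv2.inRange(hsv,(0,170,50),(6,255,255))
for c in cv2.findContours(m,0,2)[0]:
    if cv2.contourArea(c)>60: print('red',cv2.boundingRect(c),cv2.contourArea(c))
# bright flat top of cap vs shaded side
u,v=map(int,proj(s,(450,-94,50)))
print(s['pixels'][v-24:v+36:4,u-28:u+30:4,2])
# gasket in w6 (camera pose before)
w=cv2.imread('pics/w6.png'); g=cv2.cvtColor(w,cv2.COLOR_BGR2GRAY)
print(g[296:342:2,340:388:2])
```

```text
10.125 [451.19987796 -58.43306141 163.3262268 ] [-1.38642009e+01 -1.30842422e+01  1.12306277e+02  2.96633942e-02
  8.08973853e+01 -7.92633752e+01] [0.59770369 0.11919711 0.07851077]
pred socket (np.float64(577.31496796896), np.float64(238.42694178837246)) cap (np.float64(289.6681896279052), np.float64(212.00736238881382)) (np.float64(292.2327066490624), np.float64(204.60335918720642))
red (277, 213, 25, 13) 145.0
[[202 139 120 119  82  69  79  83  83  83  91 138  88 120 119]
 [201 127 118 116  71  93 117 120 120 118  91  77  69 112 118]
 [201 126 129  94 100 120 118 106 116 118 119 101  75  76 114]
 [201 218 201 122 121 112  90  98  94  91 110 120  85  84 196]
 [220 198 130 136 170  99 114 120 114  93  92 118 105 106 198]
 [212 130 130 155 147 121 122 121 122 120  92 135 129 138 193]
 [158 130 130 170 125 123 121 122 121 121 107 204 171 188 188]
 [222 151 154 213 198 211 194 142 120 120 113 217 181 191 184]
 [229 228 227 224 211 212 214 215 214 193 171 191 194 188 180]
 [230 227 219 183 178 209 209 211 212 203 193 194 187 181 174]
 [230 228 221 173 172 199 220 207 197 195 185 180 174
[... 1886 characters left out ...]
23 121  98  83  55  56 129 173 180 146 130 133 144 171 156 140  58
   47  65  93 111  72  34]
 [100 121 122 116 121  77  51  53  74 121 173 146 169 154 107  65  50  47
   60 109 101 105  59  33]
 [129 107 117  95  82  65  63  57  51  50  61  53  62  51  46  48  47  48
   54  66  76  73  36  33]
 [ 76  77  93  95 105 127 126 110  88  65  49  48  49  59  73  95 103 125
  132 135 145 108  35  33]
 [138 134 135 105  80  90  73  70  79  96 115 121 121 127 138 136 120 137
  130 121 104  60  33  32]
 [111  69  59  47  44  42  55  77  91  92  96  97  95  95  96  85  79 102
   86 111  85  41  32  31]
 [ 66  41  39  38  38  38  38  39  39  39  39  36  37  37  38  37  43  96
   88 103  75  35  32  31]]
```

Run:
```python
from h import *
s=snap('wrist'); q=r.sense(); print(q['tool_pos'])
hsv=cv2.cvtColor(s['pixels'],cv2.COLOR_BGR2HSV); m=cv2.inRange(hsv,(0,170,40),(6,255,255))|cv2.inRange(hsv,(174,170,40),(180,255,255))
k=np.zeros_like(m); cv2.circle(k,(290,210),45,255,-1); m&=k
c=max(cv2.findContours(m,0,2)[0],key=cv2.contourArea); print(cv2.boundingRect(c),cv2.contourArea(c))
for p in ((450,-94,50),(450,-94,26)):
    u,v=proj(s,p); d=np.linalg.norm(np.array(proj(s,np.array(p)+[0,13,0]))-(u,v)); print(u,v,'r13px',d)
cv2.imwrite('pics/c8.png',cv2.resize(s['pixels'][150:270,220:360],(700,600),interpolation=2))
```

```text
[451.34561235 -58.14940881 163.50718079]
(277, 213, 24, 13) 150.0
289.03765935258417 212.03834713029013 r13px 13.371656093072728
291.6505875655979 204.6314018705637 r13px 12.347427665077387
```

View pics/c8.png

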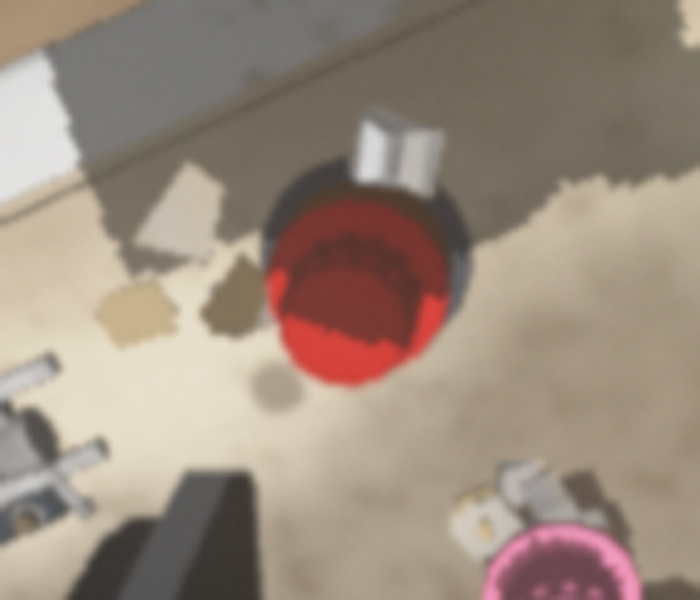

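The crop shows the cap's top centred at (348,317), which is pixel (289.6,213.4), with the flange centred at (360,287), giving a cap position of about (452,-94.5). The pink look-alike is at (560,580), well clear of the fingers. I'll descend.

{"op": "step_arm", "data": {
  "delta_pos": [
    [0.002,-0.09,-0.1],
    [0.001,-0.091,-0.1],
    [0,0,-0.15],
    [0,0,-0.15],
    [0,0,-0.1],
    [0,0,-0.05],
    [0,0,0],
    [0,0,0]
  ],
  "spin": [0,0,0,0,0,0,0,0]
}}

```text
time: 11.18
tool_pos: [453.2, -95.5, 35.4]
tcp_rot: [180.0, 0.1, 155.4]
ft_force: [0.3, 0.2, 1.0]
finger_gap: 55.5
grip_force: 0.0
```

{"op": "step_arm", "data": {
  "delta_pos": [
    [-0.005,0.005,-0.022],
    [0,0,0]
  ],
  "spin": [0,0]
}}

```text
time: 11.42
tool_pos: [451.3, -94.6, 30.1]
tcp_rot: [180.0, 0.0, 155.4]
ft_force: [0.5, 0.0, -0.2]
finger_gap: 55.4
grip_force: 0.0
```

{"op": "step_arm", "data": {
  "delta_pos": [
    [0,0,0],
    [0,0,0],
    [0,0,0],
    [0,0,0],
    [0,0,0],
    [0,0,0]
  ],
  "spin": [0,0,0,0,0,0],
  "gripper": -1,
  "squeeze": 100
}}

```text
time: 12.18
tool_pos: [451.7, -94.8, 30.7]
tcp_rot: [180.0, 0.0, 155.4]
ft_force: [-2.7, 0.4, 5.7]
finger_gap: 22.8
grip_force: 97.8
```

{"op": "step_arm", "data": {
  "delta_pos": [
    [0,0,0.05],
    [0,0,0.1],
    [0,0,0.15],
    [0,0,0.15],
    [0,0,0],
    [0,0,0],
    [0,0,0]
  ],
  "spin": [0,0,0,0,0,0,0]
}}

```text
time: 13.05
tool_pos: [450.4, -94.3, 118.7]
tcp_rot: [-180.0, -0.1, 155.4]
ft_force: [-0.8, -0.7, -0.8]
finger_gap: 22.6
grip_force: 98.1
```

{"op": "step_arm", "data": {
  "delta_pos": [
    [0.142,0.245,0],
    [0.142,0.245,0],
    [0.142,0.245,0],
    [0.142,0.245,0],
    [0.142,0.245,0],
    [0,0,0],
    [0,0,0],
    [0,0,0]
  ],
  "spin": [0,0,0,0,0,0,0,0]
}}

```text
time: 14.05
tool_pos: [592.7, 149.3, 119.6]
tcp_rot: [-180.0, -0.0, 155.3]
ft_force: [-0.2, -0.8, -0.8]
finger_gap: 22.8
grip_force: 98.4
```

Run:
```python
from h import *
s=snap('wrist'); q=r.sense(); P=q['tool_pos']; print(q['time'],P,q['tcp_rot'],q['ft_force'],np.abs(q['qd']).max())
hsv=cv2.cvtColor(s['pixels'],cv2.COLOR_BGR2HSV); m=cv2.inRange(hsv,(0,150,30),(8,255,255))|cv2.inRange(hsv,(172,150,30),(180,255,255))
k=np.zeros_like(m); cv2.circle(k,(322,245),60,255,-1); m&=k
c=max(cv2.findContours(m,0,2)[0],key=cv2.contourArea); print(cv2.boundingRect(c),cv2.contourArea(c))
x=c.reshape(-1,2); t=x[x[:,1]<x[:,1].min()+15]; print('flange arc',cv2.minEnclosingCircle(t.astype(np.float32)))
top=x[x[:,1]>x[:,1].max()-10]; print('bottom arc',top[:,0].min(),top[:,0].max(),top[:,1].max())
for nm,dz,rr in(('flangetop',-4.7,19.5),('top',19.3,13)):
    a=np.linspace(0,2*np.pi,60); Q=np.array([proj(s,P+[rr*np.cos(b),rr*np.sin(b),dz]) for b in a]); print(nm,proj(s,P+[0,0,dz]),Q.min(0),Q.max(0))
print('socket',proj(s,(592.6,151.2,50)))
g=cv2.cvtColor(s['pixels'],cv2.COLOR_BGR2GRAY); u,v=map(int,proj(s,(592.6,151.2,50))); print(u,v); print(g[v-26:v+12:2,u-28:u+30:2])
```

```text
14.1 [592.96351795 149.21293683 119.91998514] [-1.79977135e+02 -1.38423766e-02  1.55294208e+02] [-0.36503715 -0.28880488  0.24636883] 0.3964125225626728
(294, 222, 58, 73) 2896.0
flange arc ((322.0, 235.5), 27.004728317260742)
bottom arc 308 337 294
flangetop (np.float64(324.08617617240867), np.float64(250.70480127447962)) [290.0735068  218.76546062] [358.11342012 280.52835998]
top (np.float64(324.3209278638029), np.float64(272.7663682927961)) [297.90661629 248.77085688] [350.74370239 295.52448492]
socket (np.float64(325.7791695011843), np.float64(212.17143338223073))
325 212
[[ 92  92  92  92  91  91  91  92  98 101 102 103 103 104 103 103 104 102
  102 101 105 128 118 115 130 130 129 126 122]
 [ 92  93  92  93  91  92  91  97 100 102 105 117 128 132 128 128 133 130
  115 105 100 103 126 105 107 122 113 103  96]
 [ 92  92  92  92  91  92  96  99 106 116 127 131 111  99  84  83  98 110
  126 129 119 108 101  98  94  95  94  93  93]
 [ 92  92  98  93  91  94  98 117 135 105  70  56  50  48  46  46  48  50
   55  67 101 131 116  99  95  91  88  84  77]
 [ 92 106 140 111  92  97 116 126
[... 1082 characters left out ...]
 85 113 108 100 115 147 142 138 132 106  95 130
  113  95  92  86 104  84  46  49  98 107 103]
 [ 60  59  68  92  43  42  81 108 106 101 112 148 147 142 141 137 111 104
   99  94  93  90 111  78  46  53 140 169 164]
 [ 59  59  65 104  50  42  57 114  98  92  96 116 126 141 138 137 125  96
   97  95  93  97 116  54  44  74 203 170 167]
 [ 59  58  61  87  66  42  45 101 111  93  96  97 100 102 102 102 101  98
   96  95  94 115 109  46  47 119 189 167 167]
 [ 60  63  68  76  84  44  42  72 119  95  81  75  76  76  82  86  92  93
   94  97 111 120  66  44  60 162 170 167 167]
 [ 84  88  90  91  87  51  44  50  68  65  63  64  64  63  63  62  62  64
   68  90 116  72  45  46  85 159 165 166 167]]
```

The gasket fits the predicted socket position to within a pixel, so I'll align over it and lower to just above the mouth.

{"op": "step_arm", "data": {
  "delta_pos": [
    [0,0.012,-0.05],
    [0,0,-0.07],
    [0,0,-0.06],
    [0,0,-0.03],
    [0,0,0],
    [0,0,0]
  ],
  "spin": [0,0,0,0,0,0]
}}

```text
time: 14.85
tool_pos: [593.7, 152.9, 78.5]
tcp_rot: [180.0, 0.0, 155.4]
ft_force: [-0.3, 0.9, -0.9]
finger_gap: 22.6
grip_force: 98.4
```

{"op": "step_arm", "data": {
  "delta_pos": [
    [0,0,-0.015],
    [0,0,-0.015],
    [0,0,0]
  ],
  "spin": [0,0,0]
}}

```text
time: 15.22
tool_pos: [593.1, 152.7, 71.6]
tcp_rot: [-180.0, -0.0, 155.4]
ft_force: [-0.3, -0.1, -0.5]
finger_gap: 22.5
grip_force: 98.4
```

{"op": "step_arm", "data": {
  "delta_pos": [
    [0,-0.004,-0.01],
    [0,0,-0.01],
    [0,0,0]
  ],
  "spin": [0,0,0]
}}

```text
time: 15.6
tool_pos: [594.3, 152.4, 69.0]
tcp_rot: [179.9, 0.1, 155.4]
ft_force: [0.6, 2.2, 5.3]
finger_gap: 23.1
grip_force: 98.6
```

{"op": "step_arm", "data": {
  "delta_pos": [
    [0,0,-0.01],
    [0,0,0]
  ],
  "spin": [0,0]
}}

```text
time: 15.85
tool_pos: [594.6, 152.4, 68.5]
tcp_rot: [179.9, 0.1, 155.4]
ft_force: [-4.8, 1.0, 13.9]
finger_gap: 23.0
grip_force: 99.7
```

{"op": "step_arm", "data": {
  "delta_pos": [
    [-0.006,-0.002,0],
    [0,0,0]
  ],
  "spin": [0,0]
}}

```text
time: 16.1
tool_pos: [594.0, 152.2, 68.4]
tcp_rot: [179.8, 0.2, 155.4]
ft_force: [0.0, 1.8, 10.0]
finger_gap: 22.7
grip_force: 99.2
```

{"op": "step_arm", "data": {
  "delta_pos": [
    [0,0,-0.008],
    [0,0,0]
  ],
  "spin": [0,0]
}}

```text
time: 16.35
tool_pos: [593.7, 152.1, 66.5]
tcp_rot: [179.9, 0.2, 155.4]
ft_force: [0.7, 1.3, 6.0]
finger_gap: 22.8
grip_force: 99.0
```

{"op": "step_arm", "data": {
  "delta_pos": [
    [0,0,-0.01],
    [0,0,-0.008],
    [0,0,0]
  ],
  "spin": [0,0,0]
}}

```text
time: 16.73
tool_pos: [591.2, 151.9, 59.7]
tcp_rot: [-180.0, -0.1, 155.4]
ft_force: [-0.0, 4.7, -3.0]
finger_gap: 22.5
grip_force: 99.5
```

{"op": "step_arm", "data": {
  "delta_pos": [
    [0,0,-0.01],
    [0,0,0]
  ],
  "spin": [0,0]
}}

```text
time: 16.98
tool_pos: [592.2, 151.8, 58.8]
tcp_rot: [180.0, -0.0, 155.4]
ft_force: [1.2, 4.9, -0.2]
finger_gap: 22.6
grip_force: 100.4
```

Snapped in. I'll press further to seat it and build up a firm push.

{"op": "step_arm", "data": {
  "delta_pos": [
    [0,-0.002,-0.008],
    [0,0,0]
  ],
  "spin": [0,0]
}}

```text
time: 17.23
tool_pos: [592.7, 151.7, 58.7]
tcp_rot: [179.9, 0.0, 155.4]
ft_force: [-3.0, 4.5, 8.9]
finger_gap: 22.7
grip_force: 101.3
```

{"op": "step_arm", "data": {
  "delta_pos": [
    [0,0,-0.006],
    [0,0,0],
    [0,0,0]
  ],
  "spin": [0,0,0]
}}

```text
time: 17.6
tool_pos: [592.8, 151.7, 58.7]
tcp_rot: [179.9, 0.1, 155.4]
ft_force: [-9.5, 2.2, 17.6]
finger_gap: 22.7
grip_force: 102.1
```

{"op": "step_arm", "data": {
  "delta_pos": [
    [-0.005,-0.002,-0.005],
    [0,0,0],
    [0,0,0],
    [0,0,0]
  ],
  "spin": [0,0,0,0]
}}

```text
time: 18.1
tool_pos: [592.8, 151.6, 58.6]
tcp_rot: [179.8, 0.2, 155.4]
ft_force: [-6.7, 5.3, 20.2]
finger_gap: 22.8
grip_force: 102.3
```

Run:
```python
from h import *
t=snap('scene','end.png'); q=r.sense(); print(q['time'],q['tool_pos'],q['ft_force'],q['grip_force'])
s=snap('wrist'); hsv=cv2.cvtColor(s['pixels'],cv2.COLOR_BGR2HSV); m=cv2.inRange(hsv,(0,150,30),(8,255,255))|cv2.inRange(hsv,(172,150,30),(180,255,255))
k=np.zeros_like(m); cv2.circle(k,(322,245),60,255,-1); m&=k
c=max(cv2.findContours(m,0,2)[0],key=cv2.contourArea); print(cv2.boundingRect(c))
hsv=cv2.cvtColor(t['pixels'],cv2.COLOR_BGR2HSV); m=cv2.inRange(hsv,(100,120,40),(125,255,255)); u,v=map(int,proj(t,(469,164.5,38))); print(u,v,(m[v-15:v+15,u-12:u+12]>0).sum())
q=r.sense(); print(q['time'],q['tool_pos'],q['ft_force'],q['grip_force'])
```

```text
18.15 [592.8350088  151.64415624  58.62059644] [-6.48352574  4.06458286 19.69781472] 102.27840542793274
(294, 221, 58, 74)
268 211 103
18.2 [592.85154633 151.65629123  58.64386066] [-6.05956828  4.74887553 20.26174967] 102.27790832519531
```

The cap has not slipped in the grip, it is seated, and the 20 N push is steady. I'm handing in.

```bash
python3 -c "
from bench import r
print(r.hand_in())"
```

```text
the job is handed in; nothing more can be done
None
```

The blue plug stands upright in the empty rest, and the red cap is snapped fully home on the socket with the gripper still pressing it down at about 20 N; I handed the job in at about 18 s.

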